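# Dock the sample tray and lock it with the quarter-turn fastener

### The arm

A 6-joint arm with a two-finger parallel gripper is mounted at the origin on a cart in front of the work surface, level with it; the furniture and walls round the work are solid. World frame = base frame: x ahead of the robot, y to its left, z up, the work surface at z = 0. Lengths are in m, angles in rad, forces in N, time in s.
With the tool pointing down it reaches from about 0.3 to 0.75 m from the base axis. Payload 8.5 kg.
Tool frame: the origin (TCP) lies between the finger pads; the fingertips stand 8 mm ahead of it and the grasp point (between the pads) lies 11 mm behind it; z points along the fingers, y is the line along which they close (so a half turn about z gives the same grasp; the last joint's range is limited). The gripper opens to 85 mm and grips with 20 to 120 N. Pads are 22 mm wide; open, the fingers measure 114 mm over their backs; the gripper's body (76 mm by 85 mm) begins 54 mm behind the grasp point. The pads swing forward as they close: fully open they stand 13 mm farther back than shut.
Start: joints at [0.98, 0.381, 1.297, -0, 1.464, -0.215], TCP at [0.202, 0.512, 0.239] pointing down, gripper open.
Joint ranges: [-3.11, 3.11], [-0.89, 2.33], [0.22, 2.48], [-1.42, 4.56], [0.17, 2.85], [-2.88, 2.88]. Speed limits (rad/s): [2.39, 2.39, 3.14, 3.14, 3.14, 3.14].

### API

Orientations are given as [roll, pitch, yaw] about the fixed x, y, z axes, in that order (R = Rz(yaw) Ry(pitch) Rx(roll)).
In Python, from bench import manip, get_image, ticket gives the robot as it stands.
- The arm moves only by the shell command python3 -m handwheel 'ROWS'. ROWS is JSON, a list of rows, each a list of 3 entries, a list of its own where there are three numbers: the opening in per cent of the stroke, from 0 (shut) to 100 (fully open), then the shift along the tool's x, y, z in m, then the turn, a rotation vector about the tool's x, y, z in degrees. A call has 1 to 12 rows; each row is the pose to reach, as a shift and turn from the pose commanded when the call began, along the tool's axes at that moment; what a row does not reach only later rows make up. A row lasts 1/8 s, in which the tool goes at most 62.5 mm and 10.7 degrees, less where a joint would pass 70% of its speed; a pose out of reach is approached as far as the arm can. A call with a gripper value outside its range is refused whole. The fingers move at their own pace and stop on an object; the grip force is fixed at half the most. Time passes only in rows, so rows that repeat a pose let the fingers close. It gives the time, the measured TCP pose, the force, the opening and the grip force at its end, in the units of the state.
- manip.observe(): the state, without advancing time (a new reading comes with each control period).
- get_image(name): name is "scene" or "top" or "wrist"; returns a dict with "color" (384x512x3 uint8, red, green, blue), "mtx" (3x3 intrinsics, pixels), "rvec" (rotation vector, rad) and "tvec" (3), from world to camera coordinates, as OpenCV has them. Camera axes: x right, y down, z forward; pixel columns grow to the right and rows downward; lengths in m; the calibration is good to about 2 mm. A picture is of the moment at which its call begins. There is no depth.
- ticket.close_job(): hands the job in; it is judged then, once.
The state is a dict: "time_s": time; "joint_pos": joint angles; "qd": joint speeds; "joint_efforts": joint torques, N m; "tool_pos": TCP position; "orientation": TCP orientation; "ft_force": force on the tool from outside, world axes, zero at the start; "ft_torque": the same for the moment, N m; "opening": finger opening in m; "gripper_force": force on a finger pad.
Only numpy, scipy, OpenCV 4.12 (cv2) and the standard library are available. Lean on these libraries where they do the work, as an engineer would, in place of code of your own. Each camera call takes 0.05 s, during which the arm holds its last target. There are 200 camera calls.

### The job

Slide the blue tray with its two sample cups fully home into the grey dock. Then line the red quarter-turn lever up with the slot in the tray's steel nose, push the fastener all the way in through the slot, and turn the lever clockwise to its stop so that it stays in and locks the tray. Keep both cups standing in the tray and leave the other things on the bench where they are.

Things in the scene. Friction and masses are not known exactly. Their poses are not given: they have to be found in the camera images.
- dock_axis (a point): Point on the fastener's vertical axis, on top of the fixed dock's grey bridge, 44 mm above the bench. Its x axis is level: the direction in which the tray slides in; y to the left of that, z up. The bridge spans x -20..20, y -52..52 mm about it, underside 30 mm above the bench.
- dock_mouth (a point): Middle of the dock's open mouth, at bench level, 152 mm before the axis (dock axes as above). Two aluminium side rails, 18 mm high, flare in from about 120 mm apart here to 81 mm apart 32 mm further in; the tray slides on the bench between them. The nose is stopped by an end stop 30 mm past the axis, 29 mm high.
- fastener (a joint): How far the fastener is pushed in (m): 0 = up, 0.024 = fully in. Friction, no spring; takes 6 to 8 N. Its hidden cross-key, 34 x 8 mm, parallel to the lever's arm, passes the tray's slot (42 x 17 mm, long side along the slide direction) only with the tray home and the lever within about 0.12 rad of 0. Pushed in 0.020 or more it can turn under the nose plate.
- lever (a joint): Angle of the red lever (rad), growing clockwise seen from above; stops at -1.3 and 1.6. 0 = arm along the dock's +x, away from the tray (yellow mark), key in line with the slot; pi/2 = arm along the dock's -y (green mark), locked. Stays where it is left; turning takes 0.06 N m (1 to 2 N near the arm's end). Starts negative.
- lever_hub (a point): Centre of the flat top of the lever's round red hub (32 mm across, 22 mm high), on the fastener's axis; 92 mm above the bench with the fastener up, 68 mm with it in. x axis along the arm, z up.
- lever_arm (a point): Centre of the lever's arm 50 mm from the axis. The arm is a red bar, 16 mm wide, 18 mm high, reaching to 68 mm from the axis; its mid-height is 79 mm above the bench with the fastener up, 55 mm with it in. x axis along the arm outwards.
- tray_slot (a point): Centre of the slot in the steel plate at the tray's nose, on its upper face, 28 mm above the bench; the plate is 60 mm wide, 6 mm thick and ends 30 mm ahead. Home = this point on the fastener's axis, plate against the end stop. x axis = tray's forward direction.
- tray_tab (a point): Centre of the rear face of the tray's rear tab, 22 mm above the bench, 192 mm behind the slot's centre: an upright blue block 12 mm thick, 50 mm wide, 44 mm high, to push against or pinch. x axis = tray's forward direction.
- tray: Open blue box 140 x 78 x 30 mm with two pockets, 4 mm walls, about 0.45 kg; origin on its underside at the centre, 110 mm behind the slot's centre; x forward, z up.
- cup_red: White sample cup with red lid, 60 mm across, 54 mm high, standing in one pocket of the tray; origin at the centre of its underside, z up.
- cup_green: White sample cup with green lid, same size, in the other pocket; origin at the centre of its underside, z up.
- driver_red: Bystander: red screwdriver, 199 mm long (along its y), 26 mm high, lying on the bench; origin under its centre.
- marker_green: Bystander: grey marker pen with green cap, 140 mm long (along its y), 13 mm thick, lying on the bench; origin under its centre.
Not all that is in view belongs to the job. Of the things that look like the cup_green, the middle-sized one is meant.

How it is judged:
By the outcome, as a careful person would: the job done as asked, in the order asked, and still so for the second after the job is handed in, with the robot touching nothing.
It also fails if it takes over 56 s, if anything falls off the work surface, if the arm or the gripper's body presses on something with over 40 N, if the wrist force passes 120 N, or if a joint passes its speed limit or range.

## Working session

There is one attempt and no reset: what is moved stays moved. The work goes in short steps, Python scripts to look and compute and a shell command to move; the robot and the scene stay as the last step left them, time stands still between calls to the robot, and variables do not carry over. Pictures are saved under pics/ and viewed, at most 10 in all, crops included, and the job is handed in when it is done.

```bash
mkdir -p pics; ls; python3 - <<'E'
from bench import manip,get_image
import cv2,pickle
d={}
for n in("scene","top"):
    d[n]=get_image(n); cv2.imwrite(f"pics/{n}0.png",cv2.resize(d[n]["color"][:,:,::-1],(800,600),interpolation=cv2.INTER_CUBIC))
    print(n,d[n]["mtx"].tolist(),d[n]["rvec"],d[n]["tvec"])
pickle.dump(d,open("d0.pkl","wb"))
print(manip.observe())
E
```

```text
pics
scene [[362.2862449165093, 0.0, 259.499124714322], [0.0, 362.2862449165093, 189.05781492508777], [0.0, 0.0, 1.0]] [ 2.3479856  -0.58065188  0.23492837] [-0.52372747  0.07355494  0.86538999]
top [[376.6540767021035, 0.0, 252.99148316673114], [0.0, 376.6540767021035, 191.0252296943288], [0.0, 0.0, 1.0]] [ 2.208825   -1.98889855  0.2125673 ] [-0.25197724  0.47553902  0.86372914]
{'time_s': 0.1, 'joint_pos': array([ 9.79671164e-01,  3.81145510e-01,  1.29819950e+00, -4.09802440e-06,
        1.46358732e+00, -2.15294172e-01]), 'qd': array([-0.00139067, -0.00185772, -0.00113241,  0.0015088 ,  0.00078539,
       -0.00084838]), 'joint_efforts': array([ 3.97637312e-03, -4.49228132e+01, -2.31657475e+01, -2.23545917e-04,
        3.66209388e-03,  2.40273584e-05]), 'tool_pos': array([0.20172625, 0.51138953, 0.23875954]), 'orientation': array([-3.14028304e+00, -2.82220136e-04,  2.76576192e+00]), 'ft_force': array([ 0.13195954, -0.51972601, -0.18972954]), 'ft_torque': array([ 0.02096901,  0.0739047 , -0.03565357]), 'gripper_force': 0.0, 'opening': 0.08530874420611174}
```

View pics/scene0.png

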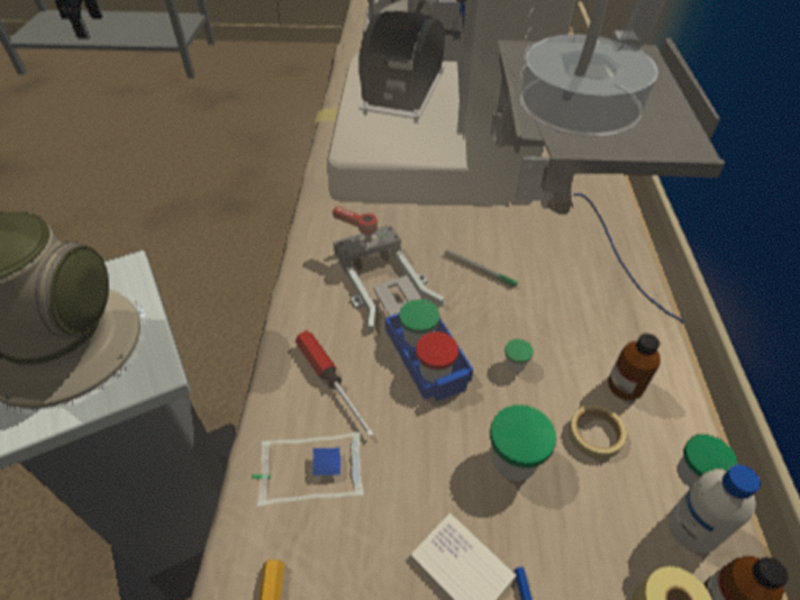

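View pics/top0.png

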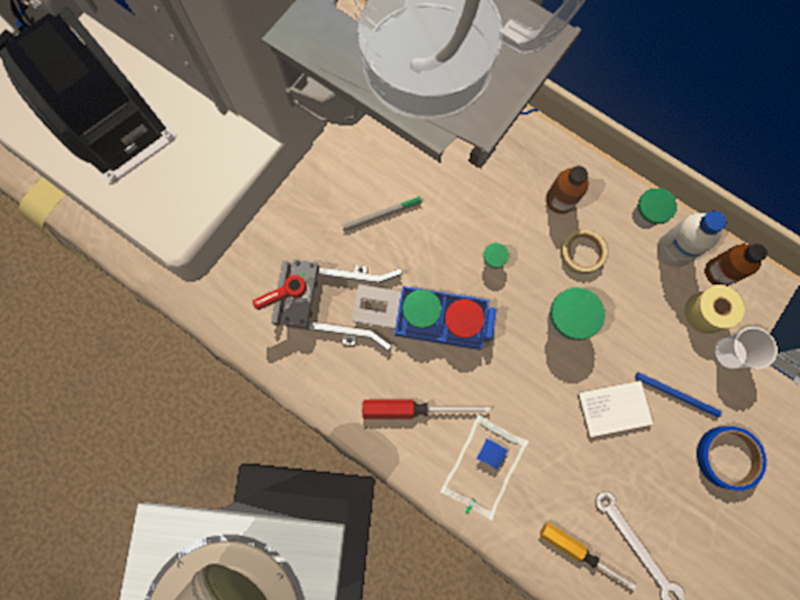

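The scene view shows the dock at (375,245), the tray at (428,345) with the two cups, and the lever hub at (367,222). The top view (800x600) shows the hub at (295,286), lever tip (257,301), slot (374,305), tray tab (491,322), driver (425,409) and marker (383,213).

Green-lidded candidates in the top view are the small one (496,255), the one in the tray (422,308), the large one (578,313) and a flat lid (657,206). The one in the tray is middle-sized and stands in a pocket, so it fits. I'll confirm it in a crop.

```bash
cat > h.py <<'E'
import numpy as np,cv2
def ray(im,px,z):
    "native pixel -> world point on plane z"
    R=cv2.Rodrigues(np.array(im["rvec"]))[0];t=np.array(im["tvec"]).ravel()
    c=-R.T@t; d=R.T@np.linalg.inv(im["mtx"])@np.array([px[0],px[1],1.])
    return c+d*(z-c[2])/d[2]
def proj(im,P):
    return cv2.projectPoints(np.float64(P).reshape(-1,1,3),np.array(im["rvec"]),np.array(im["tvec"]),np.array(im["mtx"]),None)[0].reshape(-1,2)
def crop(im,x0,y0,w,h,s,name):
    cv2.imwrite(name,cv2.resize(im["color"][y0:y0+h,x0:x0+w,::-1],(int(w*s),int(h*s)),interpolation=cv2.INTER_CUBIC))
E
python3 - <<'E'
import pickle;from h import *
d=pickle.load(open("d0.pkl","rb"));im=d["top"]
crop(im,155,150,175,90,4.5,"pics/crop1.png")
s=1.5625
for n,x,y,z in [("hub",295,286,.092),("tip",257,301,.088),("slot",374,305,.028),("tab",491,322,.044),("b1",285,262,.044),("b2",320,264,.044),("b3",310,328,.044),("b4",273,322,.044),("railL",400,273,.018),("railR",390,347,.018),("drv",425,409,.01),("mark",383,213,.006),("gcup",422,308,.058),("rcup",464,318,.058)]:
    print(n,ray(im,(x/s,y/s),z).round(4))
E
```

```text
hub [ 0.4937 -0.0512  0.092 ]
tip [0.4659 0.0027 0.088 ]
slot [ 0.4902 -0.1677  0.028 ]
tab [ 0.4791 -0.3524  0.044 ]
b1 [ 0.5416 -0.0202  0.044 ]
b2 [ 0.5441 -0.0759  0.044 ]
b3 [ 0.4404 -0.0741  0.044 ]
b4 [ 0.4438 -0.0156  0.044 ]
railL [ 0.5495 -0.2032  0.018 ]
railR [ 0.4274 -0.2     0.018 ]
drv [ 0.3373 -0.2645  0.01  ]
mark [ 0.6537 -0.1637  0.006 ]
gcup [ 0.4872 -0.2435  0.058 ]
rcup [ 0.4783 -0.3089  0.058 ]
```

View pics/crop1.png

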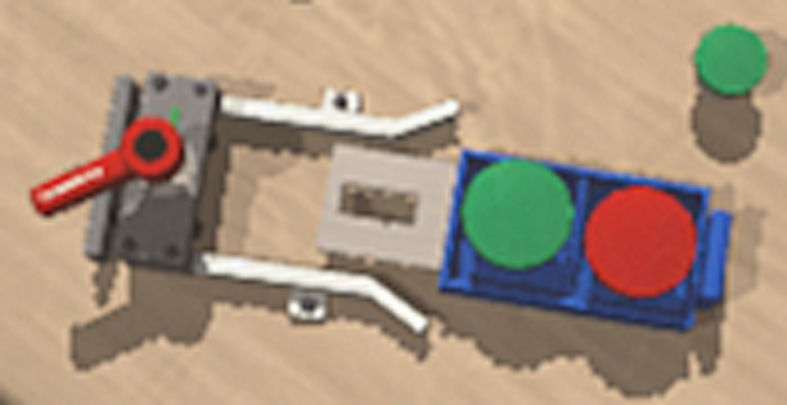

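The crop confirms the cup in the tray (515,212) as the middle-sized green one. The bridge corners are clear at (148,73), (219,83), (195,270) and (118,260). The hub is at (153,147) and the green mark at (176,116) is towards world +x. The tray rim corners are (463,150), (710,190), (690,328) and (440,290).

```bash
python3 - <<'E'
import pickle;from h import *
from scipy.optimize import least_squares
d=pickle.load(open("d0.pkl","rb"));im=d["top"]
q=lambda a:np.array(a)/4.5-0.4+[155,150]
# fit planar pose: model pts (x,y,z)
def fit(M,P,x0):
    M=np.array(M);P=q(P)
    def T(p): c,s=np.cos(p[2]),np.sin(p[2]); return np.c_[p[0]+c*M[:,0]-s*M[:,1],p[1]+s*M[:,0]+c*M[:,1],M[:,2]]
    r=least_squares(lambda p:(proj(im,T(p))-P).ravel(),x0); return r.x,np.abs(r.fun).reshape(-1,2).max(1).round(1)
# dock about axis: x fwd(world +y), y left (world -x)
dk=[(20,-52,44),(-20,-52,44),(-20,52,44),(20,52,44),(0,0,92)]
print("dock",fit(np.array(dk)/1e3,[(148,73),(219,83),(195,270),(118,260),(153,147)],[.49,-.05,1.57]))
# tray about slot
tr=[(-40,-39,30),(-180,-39,30),(-180,39,30),(-40,39,30),(21,-8.5,28),(-21,-8.5,28),(-21,8.5,28),(21,8.5,28),(30,-30,28),(30,30,28),(-192,-25,44),(-192,25,44)]
print("tray",fit(np.array(tr)/1e3,[(463,150),(710,190),(690,328),(440,290),(343,183),(420,193),(413,226),(338,215),(335,146),(318,252),(734,213),(720,305)],[.49,-.17,1.57]))
for n,c in [("hub",(153,147)),("tip",(40,195))]: print(n,ray(im,q(c),.09).round(4))
for n,c,z in [("railLin",(390,132),.018),("Lout",(458,106),.018),("railRin",(375,280),.018),("Rout",(423,327),.018),("L0",(222,104),.018),("R0",(205,263),.018)]: print(n,ray(im,q(c),z).round(4))
E
```

```text
dock (array([ 0.49448707, -0.05159614,  1.56561709]), array([0.4, 0.1, 0.6, 0.2, 0.5]))
tray (array([ 0.48960956, -0.16616821,  1.50720461]), array([0.3, 0.4, 0.5, 0.8, 0.4, 1. , 0.2, 0.1, 0.2, 0.6, 0.1, 0.4]))
hub [ 0.496  -0.0501  0.09  ]
tip [0.4646 0.0043 0.09  ]
railLin [ 0.5346 -0.1672  0.018 ]
Lout [ 0.5537 -0.2038  0.018 ]
railRin [ 0.4499 -0.1683  0.018 ]
Rout [ 0.4267 -0.1975  0.018 ]
L0 [ 0.5409 -0.0708  0.018 ]
R0 [ 0.4495 -0.0735  0.018 ]
```

```bash
python3 - <<'E'
import pickle;from h import *
d=pickle.load(open("d0.pkl","rb"));s=1.5625
def tri(a,b):
    P=[np.array(d[n]["mtx"])@np.c_[cv2.Rodrigues(np.array(d[n]["rvec"]))[0],np.array(d[n]["tvec"]).reshape(3)] for n in("top","scene")]
    X=cv2.triangulatePoints(P[0],P[1],np.array(a)/s,np.array(b)/s); return (X[:3]/X[3]).ravel().round(4)
print("big",tri((578.,313.),(523.,436.)),"edge near tray",ray(d["top"],(551/s,313/s),.09))
print("small",tri((496.,255.),(518.,350.)))
print("bottle",tri((578.,175.),(648.,343.)),"hub",tri((295.,286.),(367.,221.)),"printer corner",tri((180.,263.),(332.,165.)))
E
python3 -m handwheel '[[50,[0,0,0],[0,0,0]]]'
```

```text
big [ 0.5018 -0.4794  0.0662] edge near tray [ 0.49295039 -0.43307012  0.09      ]
small [ 0.5896 -0.3535  0.0374]
bottle [ 0.7087 -0.4599  0.1051] hub [ 0.4942 -0.0504  0.0885] printer corner [0.5111 0.1311 0.0807]
time_s: 0.22
tool_pos: [0.2018, 0.5115, 0.239]
orientation: [-3.141, -0.0, 2.766]
ft_force: [-0.8, 0.4, 0.4]
opening: 0.0701
gripper_force: 0.0
```

```bash
python3 -m handwheel '[[35,[-0.582,-0.727,0],[0,0,72.1]],[35,[-0.582,-0.727,0],[0,0,72.1]],[35,[-0.582,-0.727,0],[0,0,72.1]],[35,[-0.582,-0.727,0],[0,0,72.1]],[35,[-0.582,-0.727,0],[0,0,72.1]],[35,[-0.582,-0.727,0],[0,0,72.1]],[35,[-0.582,-0.727,0],[0,0,72.1]],[35,[-0.582,-0.727,0],[0,0,72.1]],[35,[-0.582,-0.727,0],[0,0,72.1]],[35,[-0.582,-0.727,0],[0,0,72.1]],[35,[-0.582,-0.727,0],[0,0,72.1]],[35,[-0.582,-0.727,0],[0,0,72.1]]]'
```

```text
time_s: 1.72
tool_pos: [0.4231, -0.2073, 0.2393]
orientation: [3.141, -0.0, 1.507]
ft_force: [1.9, 0.9, 0.0]
opening: 0.0296
gripper_force: 0.0
```

```bash
python3 -m handwheel '[[35,[-0.168,0.065,0.05],[0,0,0]],[35,[-0.168,0.065,0.05],[0,0,0]],[35,[-0.168,0.065,0.05],[0,0,0]],[35,[-0.168,0.065,0.1],[0,0,0]],[35,[-0.168,0.065,0.1],[0,0,0]],[35,[-0.168,0.065,0.1],[0,0,0]]]'; python3 - <<'E'
from bench import get_image
from h import *
im=get_image("wrist"); crop(im,0,0,512,384,1.5,"pics/w1.png")
T=np.array([.4896,-.1662]);a=1.507;f=np.array([np.cos(a),np.sin(a)]);l=np.array([-f[1],f[0]])
for x,y,z in[(-192,-25,44),(-192,25,44),(-180,-39,30),(-180,39,30)]:
    p=T+(f*x+l*y)/1e3; print((proj(im,[*p,z/1e3])*1.5).round(0))
E
```

```text
time_s: 2.48
tool_pos: [0.4777, -0.3768, 0.1412]
orientation: [3.14, 0.001, 1.508]
ft_force: [-0.3, -0.8, 1.3]
opening: 0.0298
gripper_force: 0.0
[[425. 249.]]
[[320. 249.]]
[[452. 218.]]
[[293. 218.]]
```

View pics/w1.png

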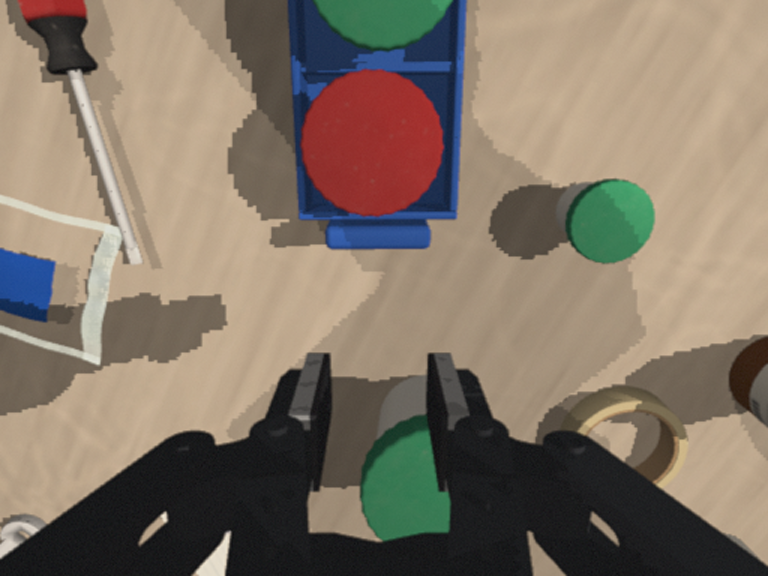

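The wrist view shows the tab's rear edge at (327..431, 249), about 3 mm right of my estimate and centred between the fingers at (315) and (440). I'll descend behind it.

```bash
python3 -m handwheel '[[35,[0,0.001,0.06],[0,0,0]],[35,[0,0.001,0.1],[0,0,0]],[35,[0,0.001,0.115],[0,0,0]],[35,[0,0.001,0.115],[0,0,0]],[35,[0.008,0.001,0.115],[0,0,0]],[35,[0.015,0.001,0.115],[0,0,0]],[35,[0.025,0.002,0.115],[0,0,0]],[35,[0.035,0.002,0.115],[0,0,-0.5]]]' && python3 -m handwheel '[[35,[0.01,0.001,0],[0,0,-0.4]],[35,[0.02,0.002,0],[0,0,-0.8]],[35,[0.03,0.002,0],[0,0,-1.2]],[35,[0.04,0.003,0],[0,0,-1.6]],[35,[0.048,0.003,0],[0,0,-2]],[35,[0.048,0.003,0],[0,0,-2]]]'; python3 - <<'E'
from bench import get_image
from h import *
im=get_image("top");crop(im,155,150,175,90,4.5,"pics/crop2.png")
E
```

```text
time_s: 3.52
tool_pos: [0.4825, -0.3434, 0.0265]
orientation: [3.138, 0.005, 1.516]
ft_force: [-0.2, -5.5, 2.5]
opening: 0.0301
gripper_force: 3.2
time_s: 4.28
tool_pos: [0.4881, -0.2946, 0.026]
orientation: [3.138, 0.003, 1.551]
ft_force: [1.7, -1.7, 2.2]
opening: 0.0297
gripper_force: 1.2
```

View pics/crop2.png

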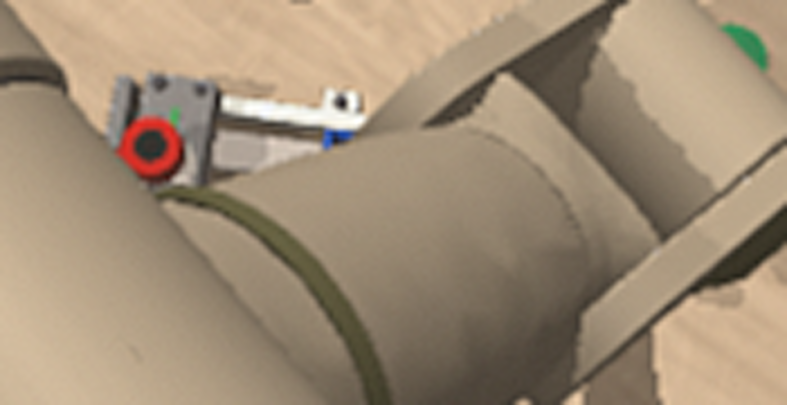

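The arm hides most of the tray, but the nose (240,150) is just short of the bridge and the tray corner (340,140) is inside the rail. I'll keep pushing.

```bash
python3 -m handwheel '[[35,[0.01,0.001,0],[0,0,-0.4]],[35,[0.02,0.002,0],[0,0,-0.8]],[35,[0.028,0.003,0],[0,0,-0.9]],[35,[0.033,0.004,0],[0,0,-0.9]],[35,[0.033,0.004,0],[0,0,-0.9]]]' && python3 -m handwheel '[[35,[0.004,0,0],[0,0,0]],[35,[0.007,0,0],[0,0,0]],[35,[0.007,0,0],[0,0,0]]]'
```

```text
time_s: 4.95
tool_pos: [0.4925, -0.2622, 0.0255]
orientation: [3.139, 0.003, 1.567]
ft_force: [1.9, -4.8, 3.7]
opening: 0.0301
gripper_force: 2.2
time_s: 5.32
tool_pos: [0.4925, -0.2554, 0.0254]
orientation: [3.139, 0.003, 1.566]
ft_force: [0.7, -5.5, 4.8]
opening: 0.03
gripper_force: 2.7
```

Not yet against the stop, so I'll go on in small steps.

```bash
python3 -m handwheel '[[35,[0.003,0,0],[0,0,0]],[35,[0.003,0,0],[0,0,0]]]';  python3 -m handwheel '[[35,[0.003,0,0],[0,0,0]],[35,[0.003,0,0],[0,0,0]]]'; python3 -m handwheel '[[35,[0.002,0,0],[0,0,0]],[35,[0.002,0,0],[0,0,0]]]'
```

```text
time_s: 5.58
tool_pos: [0.4926, -0.2533, 0.0254]
orientation: [3.139, 0.004, 1.566]
ft_force: [0.3, -9.7, 2.6]
opening: 0.0303
gripper_force: 4.7
time_s: 5.82
tool_pos: [0.4928, -0.2531, 0.0257]
orientation: [3.137, 0.01, 1.567]
ft_force: [-2.3, -22.8, -2.3]
opening: 0.0301
gripper_force: 11.6
time_s: 6.08
tool_pos: [0.493, -0.253, 0.0259]
orientation: [3.137, 0.013, 1.567]
ft_force: [-4.2, -32.1, -3.1]
opening: 0.0295
gripper_force: 16.0
```

The tray is stopped at TCP y = -0.253: force rises to 32 N with no motion, so it is home. I'll back off, lift and go above the hub.

```bash
python3 -m handwheel '[[35,[-0.03,0,0],[0,0,0]],[35,[-0.03,0,-0.06],[0,0,0]],[35,[-0.03,0,-0.12],[0,0,0]],[35,[-0.03,0,-0.145],[0,0,0]],[70,[0.03,0.001,-0.145],[0,0,-10]],[70,[0.08,0.001,-0.145],[0,0,-20]],[70,[0.13,0.001,-0.145],[0,0,-30]],[70,[0.15,0.001,-0.145],[0,0,-30]],[70,[0.15,0.001,-0.145],[0,0,-30]],[70,[0.15,0.001,-0.145],[0,0,-30]]]'; python3 - <<'E'
from bench import get_image
from h import *
im=get_image("wrist"); crop(im,0,0,512,384,1.5,"pics/w2.png")
D=np.array([.4945,-.0510]);a=1.566;f=np.array([np.cos(a),np.sin(a)]);l=np.array([-f[1],f[0]])
for x,y,z in[(0,0,92),(20,-52,44),(-20,-52,44),(-20,52,44),(20,52,44)]:
    p=D+(f*x+l*y)/1e3; print((proj(im,[*p,z/1e3])*1.5).round(0))
E
```

```text
time_s: 7.32
tool_pos: [0.4935, -0.0974, 0.1693]
orientation: [-3.141, 0.0, 2.088]
ft_force: [0.1, -0.0, 0.8]
opening: 0.0599
gripper_force: 0.0
[[433. 212.]]
[[529. 212.]]
[[486. 276.]]
[[315. 178.]]
[[353. 106.]]
```

View pics/w2.png

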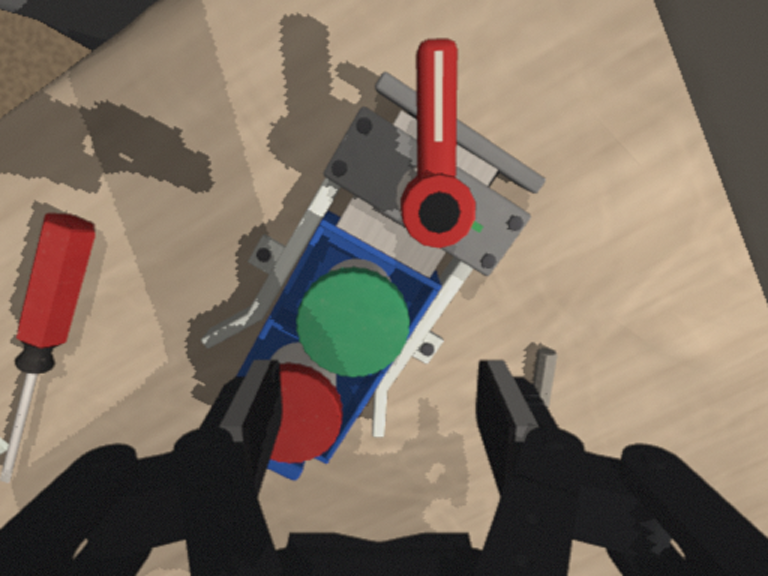

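The tray is home: the nose plate shows past the bridge up to the end stop, and both cups are standing. The hub is at (438,211), and the lever bar is parallel to the tool's x, so the lever is at about -0.52 rad. I'll straddle the hub and grip it.

```bash
python3 -m handwheel '[[70,[0.04,0.025,0],[0,0,0]],[70,[0.04,0.025,0.03],[0,0,0]],[70,[0.04,0.025,0.06],[0,0,0]],[70,[0.04,0.025,0.08],[0,0,0]],[70,[0.04,0.025,0.09],[0,0,0]],[70,[0.04,0.025,0.09],[0,0,0]],[30,[0.04,0.025,0.09],[0,0,0]],[0,[0.04,0.025,0.09],[0,0,0]],[0,[0.04,0.025,0.09],[0,0,0]],[0,[0.04,0.025,0.09],[0,0,0]]]'
```

```text
time_s: 8.62
tool_pos: [0.4955, -0.0495, 0.0799]
orientation: [3.141, 0.001, 2.09]
ft_force: [-0.6, -1.2, 5.1]
opening: 0.03
gripper_force: 59.2
```

```bash
python3 -m handwheel '[[0,[0,0,0],[0,0,6]],[0,[0,0,0],[0,0,12]],[0,[0,0,0],[0,0,18]],[0,[0,0,0],[0,0,24]],[0,[0,0,0],[0,0,30]],[0,[0,0,0],[0,0,30]],[0,[0,0,0],[0,0,30]]]'; python3 - <<'E'
from bench import get_image
from h import *
im=get_image("wrist"); crop(im,0,0,512,384,1.5,"pics/w3.png")
E
```

```text
time_s: 9.5
tool_pos: [0.4956, -0.0494, 0.0796]
orientation: [3.14, 0.0, 1.569]
ft_force: [0.8, -1.1, 4.6]
opening: 0.0299
gripper_force: 59.5
```

View pics/w3.png

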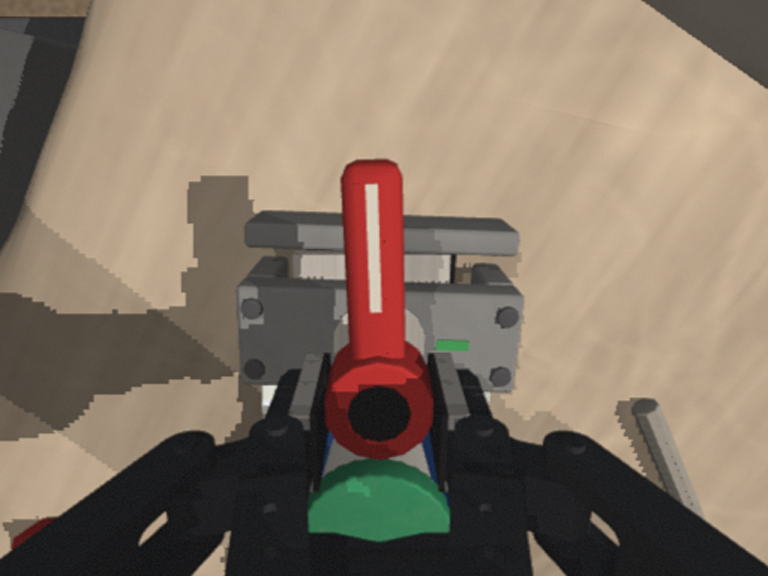

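The lever points at the end stop. Its white line runs (371,185) to (376,312), about 2° short of 0, and the plate fills the gap up to the stop. I'll add 2° and push in.

```bash
python3 -m handwheel '[[0,[0,0,0],[0,0,2]],[0,[0,0,0.004],[0,0,2]],[0,[0,0,0.008],[0,0,2]],[0,[0,0,0.012],[0,0,2]],[0,[0,0,0.016],[0,0,2]],[0,[0,0,0.02],[0,0,2]],[0,[0,0,0.024],[0,0,2]],[0,[0,0,0.025],[0,0,2]],[0,[0,0,0.025],[0,0,2]]]'; python3 - <<'E'
from bench import get_image
from h import *
im=get_image("wrist"); crop(im,0,0,512,384,1.5,"pics/w4.png")
E
```

```text
time_s: 10.68
tool_pos: [0.4957, -0.0494, 0.056]
orientation: [3.139, 0.001, 1.531]
ft_force: [-3.6, -0.6, 24.2]
opening: 0.0298
gripper_force: 61.7
```

View pics/w4.png

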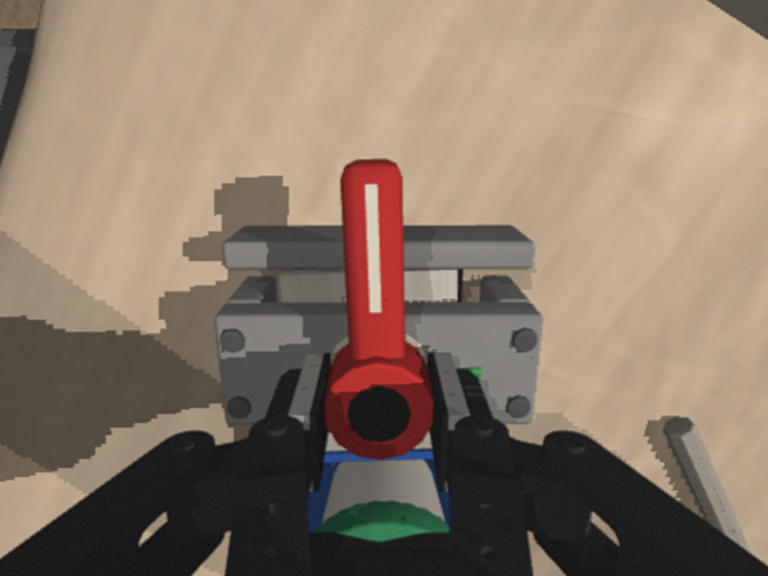

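The hub sits at the same place between the fingers, (379,410), and the TCP dropped 23.6 mm ending at 24 N. The fastener is fully in without slip. Next I'll turn clockwise to the stop.

```bash
python3 -m handwheel '[[0,[0,0,-0.0005],[0,0,8]],[0,[0,0,-0.0005],[0,0,16]],[0,[0,0,-0.0005],[0,0,24]],[0,[0,0,-0.0005],[0,0,32]],[0,[0,0,-0.0005],[0,0,40]],[0,[0,0,-0.0005],[0,0,48]],[0,[0,0,-0.0005],[0,0,56]],[0,[0,0,-0.0005],[0,0,64]],[0,[0,0,-0.0005],[0,0,72]],[0,[0,0,-0.0005],[0,0,80]],[0,[0,0,-0.0005],[0,0,80]]]' && python3 -m handwheel '[[0,[0,0,0],[0,0,5]],[0,[0,0,0],[0,0,9]],[0,[0,0,0],[0,0,12]],[0,[0,0,0],[0,0,14]],[0,[0,0,0],[0,0,14]]]'; python3 - <<'E'
from bench import get_image,manip
from h import *
print(manip.observe()["ft_torque"])
im=get_image("wrist"); crop(im,0,0,512,384,1.5,"pics/w5.png")
E
```

```text
time_s: 12.1
tool_pos: [0.4959, -0.0496, 0.0561]
orientation: [3.14, -0.002, 0.133]
ft_force: [-0.6, -2.4, 17.8]
opening: 0.0301
gripper_force: 60.8
time_s: 12.72
tool_pos: [0.4959, -0.0497, 0.0561]
orientation: [3.14, -0.003, -0.109]
ft_force: [-0.2, -2.0, 17.8]
opening: 0.03
gripper_force: 60.8
[-0.50234416  0.18444265  0.11030866]
```

View pics/w5.png

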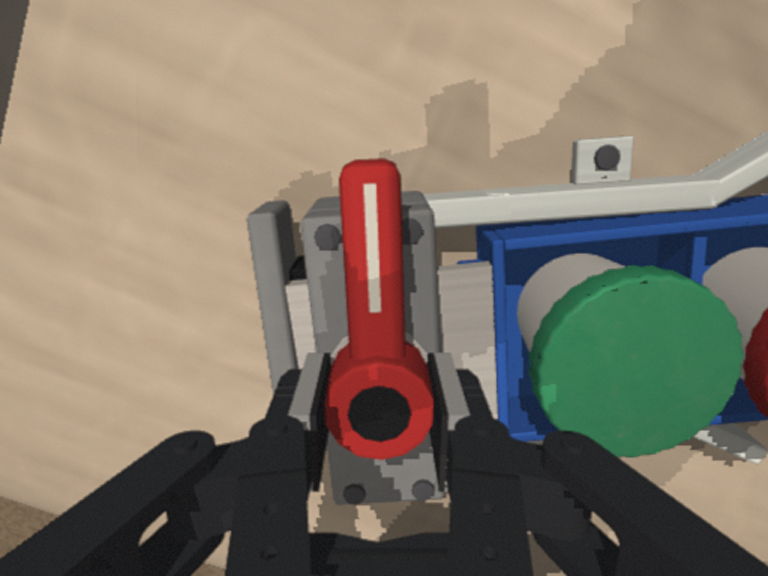

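The lever bar is about 2° past the bridge's long axis, so it is at the stop. One more nudge will check that by torque, then I'll release.

```bash
python3 -m handwheel '[[0,[0,0,0],[0,0,2]],[0,[0,0,0],[0,0,4]],[0,[0,0,0],[0,0,4]]]'; python3 -c "
from bench import manip;print(manip.observe()['ft_torque'])"
```

```text
time_s: 13.15
tool_pos: [0.4959, -0.0497, 0.0561]
orientation: [3.14, -0.003, -0.176]
ft_force: [-0.9, -2.1, 17.9]
opening: 0.0298
gripper_force: 60.8
[-0.41938902  0.21792409  1.23955685]
```

Torque rises to 1.24 N m, so the lever is at its stop. I'll relax, open, lift and look.

```bash
python3 -m handwheel '[[0,[0,0,0],[0,0,-3]],[70,[0,0,0],[0,0,-3]],[70,[0,0,0],[0,0,-3]],[70,[0,0,0],[0,0,-3]],[70,[0,0,-0.03],[0,0,-3]],[70,[0,0,-0.08],[0,0,-3]],[70,[0,0,-0.12],[0,0,-3]],[70,[-0.06,0,-0.16],[0,0,-3]],[70,[-0.1,0,-0.16],[0,0,-3]],[70,[-0.1,0,-0.16],[0,0,-3]],[70,[-0.1,0,-0.16],[0,0,-3]]]'; python3 - <<'E'
from bench import get_image
from h import *
im=get_image("wrist"); crop(im,0,0,512,384,1.5,"pics/w6.png")
for z in(.092,.068):print(z,(proj(im,[.495,-.0505,z])*1.5).round())
E
```

```text
time_s: 14.52
tool_pos: [0.3971, -0.0316, 0.2148]
orientation: [-3.142, -0.0, -0.127]
ft_force: [-0.5, 0.5, 0.5]
opening: 0.0599
gripper_force: 0.0
0.092 [[392.  73.]]
0.068 [[391.  77.]]
```

View pics/w6.png

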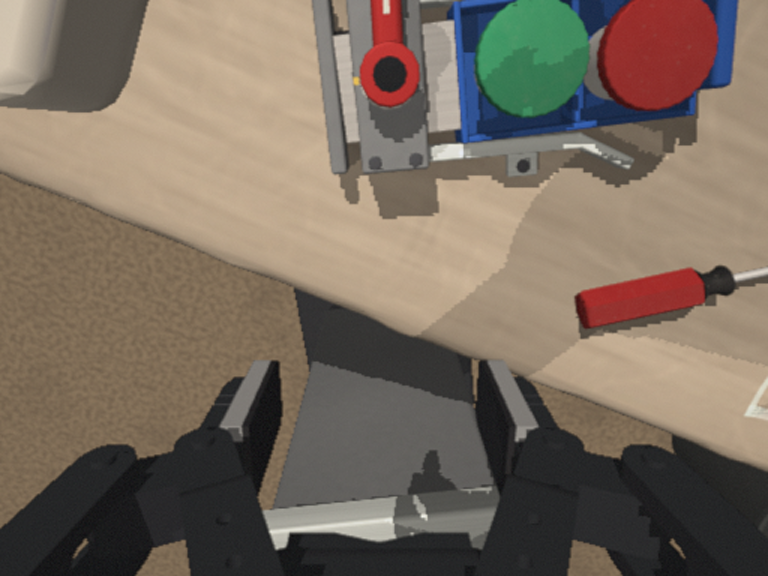

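The lever lies along the bridge towards world +x (locked), with the cups standing, the driver untouched and the gripper clear. As a last check, I'll compare the hub's apparent size for the fastener's up and in heights.

```bash
python3 - <<'E'
from bench import get_image
from h import *
im=get_image("wrist")
hsv=cv2.cvtColor(im["color"],cv2.COLOR_RGB2HSV)
m=((hsv[...,0]<8)|(hsv[...,0]>172))&(hsv[...,1]>130)
for r in (49,51,53): 
    c=np.where(m[r,225:290])[0]+225; print(r,c.min(),c.max(),c.max()-c.min()+1)
for z in(.092,.068):
    a=proj(im,[[.495,-.0665,z],[.495,-.0345,z]]);print(z,a.round(1).tolist(),np.linalg.norm(a[0]-a[1]))
E
```

```text
49 240 278 39
51 240 279 40
53 241 278 38
0.092 [[283.6, 46.0], [238.8, 52.2]] 45.23690629619848
0.068 [[280.9, 48.9], [240.0, 54.5]] 41.28372365809406
```

The hub's width is about 40 px, against 41.3 expected with the fastener in and 45.2 with it up. It stayed in, so I'm handing in.

```bash
python3 -c "
from bench import ticket;print(ticket.close_job())"
```

```text
the job is handed in; nothing more can be done
None
```

The tray is home with both cups standing, the fastener is fully in, the lever is turned clockwise to its stop, and the job is handed in (about 15 s on the robot's clock; no verdict shown).

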